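Clamp the salt cellar in its drill jig

TASK

Clamp the white soapstone salt cellar in its drill jig, ready for the pivot hole to be drilled: push the steel clamp strap round with a finger until it lies over the lid against its stop pin, then push the black cam lever down with a finger as far as it goes, so that the rubber foot grips the lid, and come away. Nothing needs to be picked up: keep the cellar and its lid seated in the jig, do not push the lever down before the strap is over, and leave the depth gauge, sanding block, funnel block and finished cellar where they are.

Things in the scene. Friction and masses are not known exactly. Their poses are not given: they have to be found in the camera images.
- jig: Dark cast-iron drill jig, fixed to the bench; origin centre of its underside, z up. Base plate 180 (x) by 260 (y) by 20 mm. In its frame, mm: cellar at (0, -30) against steel fences (top z 76) on its +x and -y sides; round post (28 thick) of strap and lever at (0, 70); the lever comes down over the free +y side.
- stop_pin (a point): Top of the upright steel stop pin, 9 mm thick, top 116 mm above the bench, at (18.5, 30) mm in the jig's frame. The strap's side comes to rest against it.
- bush (a point): Top of the brass drill bush, 98 mm above the bench, at (32, -60) mm in the jig's frame; it sits in a dark steel plate (56 x 56 mm, top at 93 mm, centred on (50, -77) mm) that overhangs the lid's corner.
- strap (a joint): Swing of the strap about the post's vertical axis, rad. 0: strap points along the jig's -y, over the lid, against the stop pin (hard stop). It grows clockwise seen from above: at value a the strap points along (-sin a, -cos a) in the jig's frame, so at 1.57 along -x, to the robot. Starts at 0.95 to 1.6; limit 1.8. Takes about 2 N at 90 mm from the axis; stays where left.
- strap_pivot (a point): Point on the vertical axis of the strap (post axis), at mid-thickness of the strap, 105 mm above the bench.
- strap_foot (a point): Point in the strap at mid-thickness straight above the rubber foot, 100 mm from the strap's axis.
- clamp_bar: The steel strap: flat bar 28 mm wide, 14 mm thick, round-ended, from 28 mm behind its axis to 128 mm in front. Origin on the swing axis at the bar's underside, 98 mm above the bench with the lever up, 91.4 mm with it down. The bar points along its own -y. A nut and bolt end stand 14 mm above the bar over the foot.
- rubber_foot: Red-brown rubber foot, 24 mm across and 11.5 mm high, sprung, under the strap 100 mm from its axis. Origin: centre of its underside, 83 mm above the bench with the lever up (3 mm above the lid), sinking evenly 6.6 mm as the lever comes down. With the strap over and the lever fully down it presses on the lid with about 11 N.
- cam_lever (a joint): Angle of the cam lever about its level pin, rad. 0: upright, leaning 0.1 to the foot end of the strap. It grows as the lever is pushed over and down to the heel end, away from the foot (strap over: along the jig's +y); at value v it leans v - 0.1 from upright. Starts at 0 to 0.35. 1.5 is fully down, 10 degrees above level (hard stop). Takes 5 to 7 N at the handle; stays where left.
- lever_pivot (a point): Centre of the cam lever's pin, on the strap's vertical axis, 124 mm above the bench.
- lever_grip (a point): Point on the centreline of the lever's black handle, 85 mm from the pin. The handle is round, 14 to 20 mm thick, from 46 to 110 mm from the pin (110 = tip of the lever).
- cellar: White soapstone salt cellar in the jig, a loose square block 90 x 90 x 50 mm with a bowl hidden under its lid, grey and pink carved bands on its sides. Origin: centre of its underside, 20 mm above the bench.
- cellar_lid: Its flat loose soapstone lid, 90 x 90 x 10 mm, lying flush on the cellar. Origin: centre of its underside, 70 mm above the bench (top at 80 mm).
- depth_gauge: Bystander: loose steel depth gauge lying flat, cross bar 20 x 100 x 12 mm, blade 150 x 14 mm from x -60 to +90 mm, screw to 24 mm high. Origin: underside, centre of the cross bar.
- sanding_block: Bystander: loose red cedar sanding block 110 x 60 x 34 mm. Origin: centre of the underside.
- funnel_block: Bystander: loose pink stone block 75 x 75 x 40 mm with a small copper funnel (54 mm across, top at 73 mm) set into its drilled hole. Origin: centre of the underside.
- finished_cellar: Bystander: loose finished salt cellar 90 x 90 x 50 mm with its 10 mm lid swung open about a corner. Origin: centre of the underside of the block.
There are look-alikes about, which are no part of the job. There is more than one size of the cellar_lid; the one meant has the size given above.

How it is judged:
By the outcome, as a careful person would: the job done as asked, in the order asked, and still so for the second after the job is handed in, with the robot touching nothing.
It also fails if it takes over 48 s, if anything falls off the work surface, if the arm or the gripper's body presses on something with over 40 N, if the wrist force passes 120 N, or if a joint passes its speed limit or range.

ROBOT

A 7-joint arm with a two-finger parallel gripper is mounted at the origin on the work surface. World frame = base frame: x ahead of the robot, y to its left, z up, the work surface at z = 0. Lengths are in mm, angles in rad, forces in N, time in s.
With the tool pointing down it reaches from about 400 to 875 mm from the base axis. Payload 19.3 kg.
Tool frame: the origin (TCP) lies at the very end of the fingers, on their centre line; the grasp point (between the pads) lies 19 mm behind it (grip_point_offset is the z of the grasp point in the tool frame, in mm); z points along the fingers, x is the direction in which the jaws open and shut, and the axes are right-handed (so a half turn about z gives the same grasp; the last joint's range is limited). The gripper opens to 85 mm and grips with 20 to 120 N. Pads are 22 mm wide; open, the fingers measure 114 mm over their backs; the gripper's body (76 mm by 85 mm) begins 54 mm behind the grasp point. The pads swing forward as they close: fully open they stand 13 mm farther back than shut.
Start: joints at [1.25, 0.521, -0.036, 1.599, 0.021, 1.021, -0.113], TCP at [155.084, -605.445, 231.291] pointing down, gripper open.
Joint ranges: [-2.91, 2.91], [-0.3, 2.13], [-1.5, 1.42], [0.17, 2.43], [-1.26, 4.41], [0.16, 1.93], [-2.52, 2.52]. Speed limits (rad/s): [1.89, 1.89, 2.39, 2.39, 3.01, 3.01, 3.01].

INTERFACE

Orientations are given as a 3x3 rotation matrix whose columns are the frame's x, y, z axes.
In Python, from workcell import movep, movel, goto_joints, open_gripper, clamp, wait, inverse_kinematics, read_state, camera, PlanningError, finish_job, grip_point_offset gives the robot as it stands. Calls block until the motion is done:
- movep(position, orientation): joint-space move of the TCP to a pose.
- movel(position, frame=None, max_speed=150, guard=None): straight line of the TCP; frame=None keeps the orientation; max_speed is the mean speed in mm/s. With guard (N) it stops when the force on the tool has changed by that much, and returns True; else False.
- goto_joints(angles): joint-space move.
- open_gripper() and clamp(): open the fingers fully, or close them until they stop; the grip force is fixed at half the most.
- wait(seconds).
- inverse_kinematics(position, orientation): joint angles nearest the present ones, or None.
- read_state(): the state.
- camera(name): name is "side" or "top" or "wrist"; returns a dict with "image" (384x512x3 uint8, blue, green, red), "range_z" (384x512 float32, mm along the optical axis (not along the pixel's ray), 0 where there is no reading), "fx", "fy", "cx", "cy" (pixels), "dist_coeffs" ([k1, k2, p1, p2, k3] as OpenCV has them; the pictures are not rectified), "cam_to_world" (4x4, takes a point from camera to world coordinates). Camera axes: x right, y up, looking along -z (the intrinsics and any distortion apply to the point x, -y, -z); pixel columns grow to the right and rows downward; lengths in mm; the calibration is good to about 2 mm. A picture is of the moment at which its call begins.
A pose or a line that the arm cannot do raises PlanningError and nothing moves.
- finish_job(): hands the job in, once; it reports no verdict.
The state is a dict: "time": time; "qpos": joint angles; "qvel": joint speeds; "joint_efforts": joint torques, N m; "eef_pos": TCP position; "tool_rot": TCP orientation; "ft_force": force on the tool from outside, world axes, zero at the start; "torque": the same for the moment, N m; "finger_gap": finger opening in mm.
Only numpy, scipy, OpenCV 4.12 (cv2) and the standard library are available. Lean on these libraries where they do the work, as an engineer would, in place of code of your own. Each camera call takes 0.05 s, during which the arm holds its last target.

## Working session

There is one attempt and no reset: what is moved stays moved. The work goes in short steps, each a Python script; the robot and the scene stay as the last script left them, time stands still between calls to the robot, and variables do not carry over. Pictures are saved under pics/ and viewed, and the job is handed in when it is done.

```bash
mkdir -p pics; ls; cat > h.py <<'E'
import numpy as np, cv2
from workcell import *
def snap(name,tag):
    c=camera(name); cv2.imwrite(f'pics/{tag}.png',c['image']); np.savez(f'pics/{tag}.npz',**{k:np.array(v) for k,v in c.items()}); return c
def cloud(c):
    z=np.array(c['range_z']);K=np.array([[c['fx'],0,c['cx']],[0,c['fy'],c['cy']],[0,0,1.]],float)
    h,w=z.shape;u,v=np.meshgrid(np.arange(w),np.arange(h))
    p=cv2.undistortPoints(np.stack([u,v],-1).reshape(-1,1,2).astype(float),K,np.array(c['dist_coeffs'],float)).reshape(h,w,2)
    P=np.stack([p[...,0]*z,-p[...,1]*z,-z,np.ones_like(z)],-1)@np.array(c['cam_to_world']).T
    P=P[...,:3];P[z==0]=np.nan;return P
E
python3 - <<'E'
from h import *
snap('top','top0');snap('side','side0');s=read_state();print(s['time'],s['ft_force'],s['finger_gap'],grip_point_offset)
E
```

```text
pics
0.1 [ 0.41189738  0.20430434 -0.23616937] 85.59507886448161 -18.700000000000003
```

View pics/top0.png

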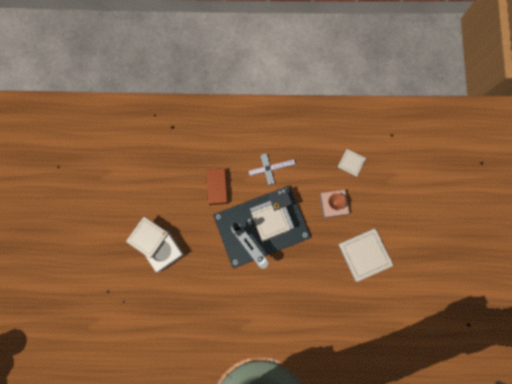

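View pics/side0.png

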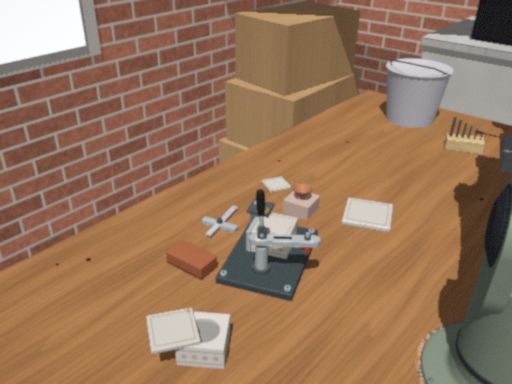

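```bash
python3 - <<'E'
from h import *
c=dict(np.load('pics/top0.npz'));P=cloud(c);im=c['image']
cr=im[175:280,200:325];cv2.imwrite('pics/topcrop.png',cv2.resize(cr,None,fx=6,fy=6,interpolation=cv2.INTER_NEAREST)[:600])
c2=dict(np.load('pics/side0.npz'));cr=c2['image'][180:310,190:350];cv2.imwrite('pics/sidecrop.png',cv2.resize(cr,None,fx=5,fy=4.5,interpolation=cv2.INTER_CUBIC)[:600])
for uv in [(262,226),(270,220),(235,262),(214,216),(288,188),(310,235),(240,228),(264,264),(100,300)]: print(uv,P[uv[1],uv[0]].round(1))
E
```

```text
(262, 226) [5.29e+02 5.00e-01 8.11e+01]
(270, 220) [547.2 -23.1  81.1]
(235, 262) [423.6  81.7  27.6]
(214, 216) [565.3 151.3  17.7]
(288, 188) [656.1 -80.4  24. ]
(310, 235) [ 5.107e+02 -1.510e+02  2.000e-01]
(240, 228) [516.4  62.6 142.1]
(264, 264) [417.6  -6.3 109.7]
(100, 300) [306.4 491.1   3.9]
```

View pics/topcrop.png

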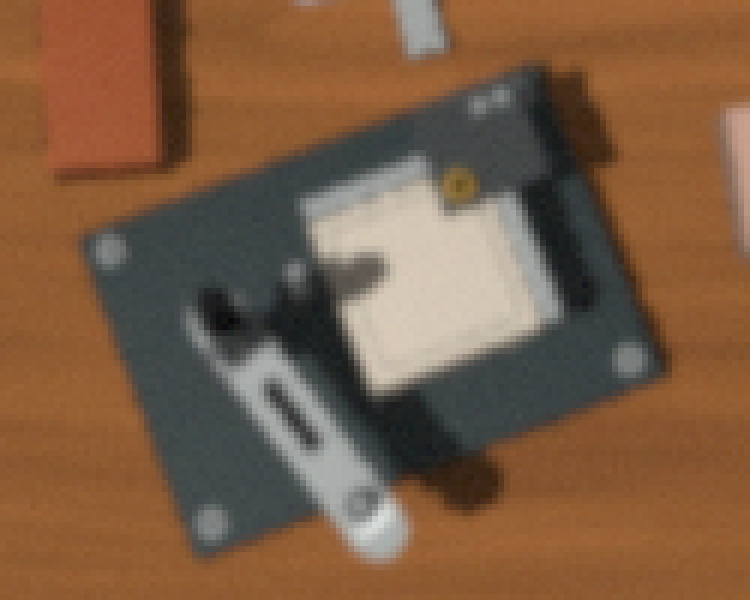

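View pics/sidecrop.png

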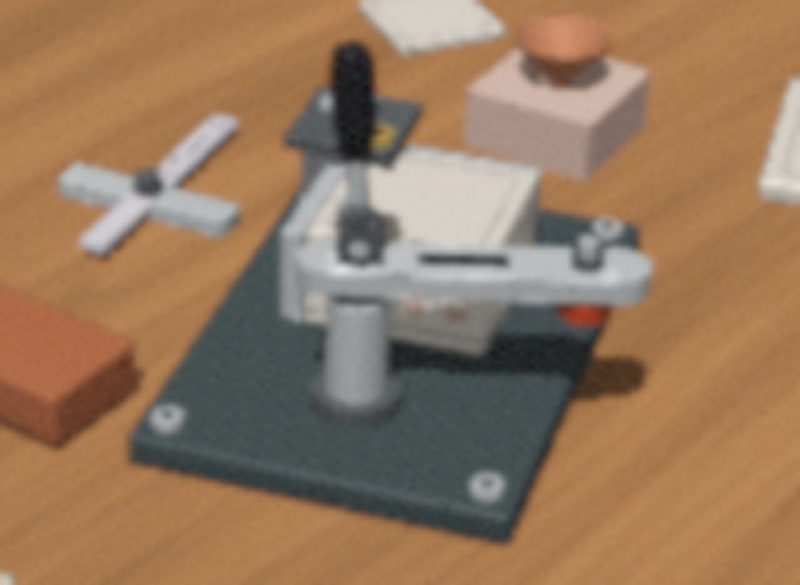

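```bash
cat > fit.py <<'E'
from h import *
from scipy.optimize import least_squares
def proj(c,W):
    T=np.linalg.inv(np.array(c['cam_to_world']));q=np.c_[W,np.ones(len(W))]@T.T
    q=q[:,:3]*[1,-1,-1];K=np.array([[c['fx'],0,c['cx']],[0,c['fy'],c['cy']],[0,0,1.]],float)
    return cv2.projectPoints(q.reshape(-1,1,3),np.zeros(3),np.zeros(3),K,np.array(c['dist_coeffs'],float))[0].reshape(-1,2)
def model(p):
    x,y,t=p[:3];a,v=p[3:]
    d=np.array([-np.sin(a),-np.cos(a)]);A=np.array([0,70.])
    L={ 'c1':(90,130,20),'c2':(90,-130,20),'c3':(-90,-130,20),'c4':(-90,130,20),'bush':(32,-60,98),'pin':(18.5,30,116),
     'bolt':(*(A+100*d),126),'tip':(*(A+128*d),105),'lid4':(-45,15,80),'ltip':(*(A-110*np.sin(v-.1)*d),124+110*np.cos(v-.1))}
    R=np.array([[np.cos(t),-np.sin(t)],[np.sin(t),np.cos(t)]])
    return {k:np.r_[R@np.array(q[:2])+[x,y],q[2]] for k,q in L.items()}
if __name__=='__main__':
    top=dict(np.load('pics/top0.npz'));side=dict(np.load('pics/side0.npz'))
    tc=lambda u,v:(200+(u-2.5)/6,175+(v-2.5)/6); sc=lambda u,v:(190+u/5-.4,180+v/4.5-.4)
    ot={'c1':tc(82,238),'c2':tc(540,65),'c3':tc(665,372),'c4':tc(203,558),'bush':tc(459,185),'pin':tc(295,268),'bolt':tc(362,502),'lid4':tc(372,393),'ltip':tc(207,297),'tip':tc(388,557)}
    os={'bolt':sc(589,240),'tip':sc(652,275),'ltip':sc(350,45),'bush':sc(383,135)}
    def res(p,pr=False):
        m=model(p);r=[]
        for c,o in((top,ot),(side,os)):
            k=list(o);e=proj(c,np.array([m[i] for i in k]))-np.array([o[i] for i in k]);r.append(e.ravel())
            if pr:
                for i,x in zip(k,e):print(i,x.round(1))
        return np.concatenate(r)
    s=least_squares(res,[530,30,.377,1.3,.2],loss='soft_l1',x_scale=[10,10,.1,.1,.1]);print(s.x);res(s.x,True)
E
python3 fit.py
```

```text
[5.35597746e+02 2.38563428e+00 3.81361791e-01 1.29171459e+00
 1.65070914e-01]
c1 [-0.9 -0.1]
c2 [-0.3 -0.7]
c3 [0.6 1.2]
c4 [-1.  1.]
bush [0.3 0.4]
pin [0.7 1. ]
bolt [-0.2  0.9]
lid4 [ 0.6 -0.3]
ltip [0.7 0.9]
tip [ 1.4 -0.1]
bolt [-0.4 -0. ]
tip [-0.8  0.5]
ltip [-1.  -1.1]
bush [-1.2 -0.7]
```

```bash
cat > g.py <<'E'
from h import *
X,Y,T=535.6,2.4,.381
R2=np.array([[np.cos(T),-np.sin(T)],[np.sin(T),np.cos(T)]])
def J(x,y,z): return np.r_[R2@[x,y]+[X,Y],z]
def Rt(xdir):  # tool x dir in jig frame
    xd=np.r_[R2@np.array(xdir,float),0];xd/=np.linalg.norm(xd);z=np.array([0,0,-1.]);return np.c_[xd,np.cross(z,xd),z]
def sp(a,off,r=108,z=100,s=1):
    d=np.array([-np.sin(a),-np.cos(a)]);m=np.array([np.cos(a),-np.sin(a)])
    p=np.array([0,70])+r*d-m*off; return J(*p,z),Rt(s*d)
def lp(th,rho,r=85,hw=11,s=1):
    y=70+r*np.sin(th)-rho*np.cos(th)-hw; z=124+r*np.cos(th)+rho*np.sin(th)
    return J(0,y,z),Rt((s,0))
E
python3 - <<'E'
from g import *
print(read_state()['tool_rot'].round(2) if hasattr(read_state()['tool_rot'],'round') else read_state()['tool_rot'])
for s in (1,-1):
    for a in (1.29,.8,.4,0):
        q=inverse_kinematics(*sp(a,40,s=s));print(s,a,None if q is None else np.round(q,2))
    for th in (-.1,.5,1,1.4):
        q=inverse_kinematics(*lp(th,10,s=s));print('L',s,th,None if q is None else np.round(q,2))
E
```

```text
[[ 0.25 -0.97 -0.  ]
 [-0.97 -0.25  0.  ]
 [-0.    0.   -1.  ]]
1 1.29 [-0.5   0.44  0.34  2.29 -0.33  0.46 -2.37]
1 0.8 [ 0.08  0.45 -0.23  2.2   0.2   0.51 -2.29]
1 0.4 [ 0.14  0.49 -0.24  2.1   0.21  0.57 -1.83]
1 0 [ 0.18  0.55 -0.27  1.99  0.24  0.63 -1.43]
L 1 -0.1 [ 0.37  0.47 -0.75  1.87  0.39  0.95 -0.18]
L 1 0.5 [ 0.4   0.51 -0.93  1.9   0.49  0.98 -0.37]
L 1 1 [ 0.39  0.59 -1.02  1.93  0.61  0.97 -0.55]
L 1 1.4 [ 0.32  0.62 -0.98  1.97  0.66  0.91 -0.62]
-1 1.29 [ 0.37  0.5  -0.75  2.25  0.61  0.61 -0.17]
-1 0.8 [ 0.49  0.54 -0.76  2.18  0.62  0.65  0.44]
-1 0.4 [ 0.52  0.58 -0.75  2.08  0.61  0.7   0.93]
-1 0 [ 0.82  0.92 -1.28  1.96  1.01  1.11  1.05]
L -1 -0.1 [-0.88  0.61  1.02  1.93 -0.63  0.97 -2.32]
L -1 0.5 [-0.97  0.57  0.98  1.96 -0.6   0.93 -2.45]
L -1 1 [-1.    0.58  0.92  2.   -0.61  0.86 -2.5 ]
L -1 1.4 [-1.03  0.64  0.92  2.03 -0.71  0.82 -2.45]
```

```bash
python3 - <<'E'
from g import *
clamp()
a=1.29
p,R=sp(a,45,z=270,s=-1);movep(p,R)
s=read_state();print(s['time'],s['eef_pos'],s['finger_gap'])
p,R=sp(a,45,z=150,s=-1);movel(p,R,max_speed=250)
snap('wrist','w1');snap('side','s1')
E
```

```text
3.3083 [396.92565184  35.93831354 269.91840626] 0.4013582639431255
```

View pics/w1.png

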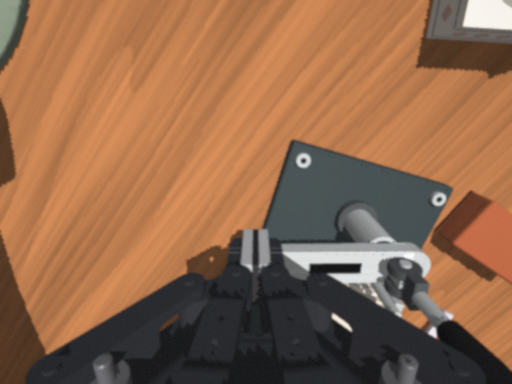

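View pics/s1.png

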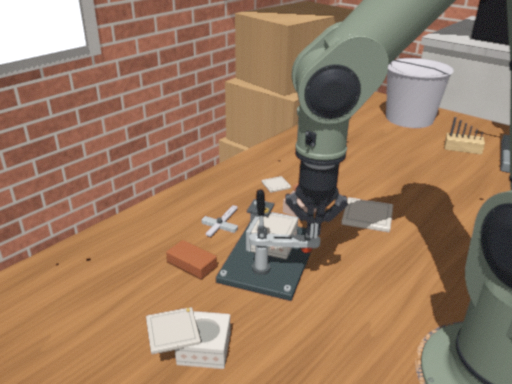

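```bash
python3 - <<'E'
from g import *
p,R=sp(1.29,45,z=101,s=-1);print(movel(p,R,max_speed=150,guard=6))
p,R=sp(1.29,25,z=101,s=-1);print(movel(p,R,max_speed=100,guard=8))
for a in np.linspace(1.29,.12,6)[1:]:
    p,R=sp(a,25,z=101,s=-1)
    g=movel(p,R,max_speed=110,guard=12);s=read_state();print(round(a,2),g,s['time'],np.round(s['ft_force'],1),np.round(s['eef_pos'],1))
    if g:break
snap('top','t2');snap('side','s2');snap('wrist','w2')
E
python3 -c "
import cv2;a=cv2.imread('pics/s2.png')[150:310,190:350];cv2.imwrite('pics/s2c.png',cv2.resize(a,(600,600)))"
```

```text
True
False
1.06 False 5.1583 [-0.4  0.5 -0.5] [422.2  -0.9 101. ]
0.82 False 5.5417 [-0.3  0.4  0.2] [440.3 -18.8 100.9]
0.59 False 5.925 [-0.1 -0.   0.3] [462.2 -32.3 100.9]
0.35 False 6.3083 [-1.2  0.1  1.2] [486.6 -40.5 100.9]
0.12 False 6.6917 [ 0.2 -0.1  0.4] [512.4 -42.8 100.9]
```

View pics/s2c.png

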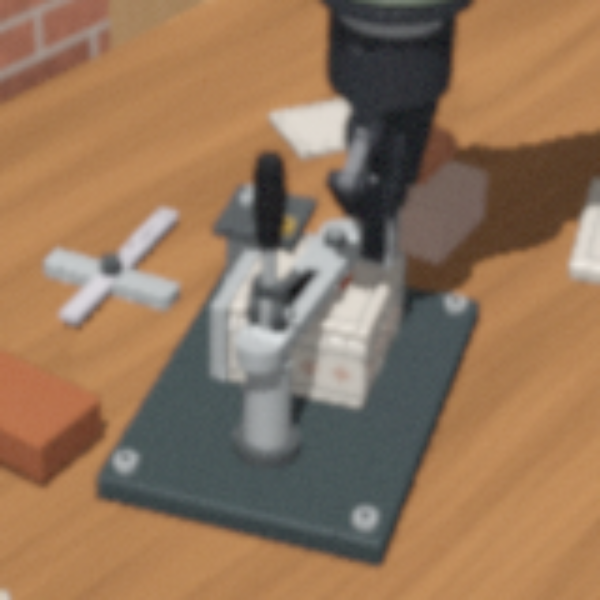

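View pics/w2.png

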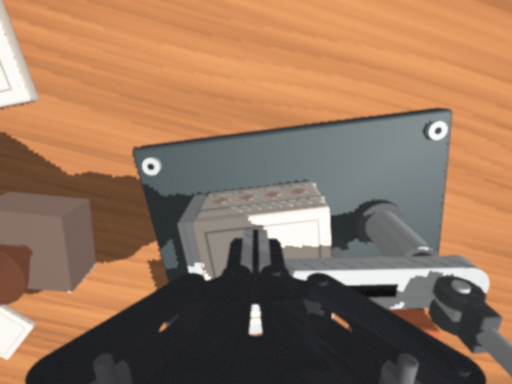

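The strap has swung along with the finger and is nearly over the lid. In s2c its nut is at (338,240), and the finger sits behind it at (375,255). Next I press it onto the stop pin.

```bash
python3 - <<'E'
from g import *
for a in (0.04,-.04,-.12,-.2):
    p,R=sp(a,25,z=101,s=-1)
    g=movel(p,R,max_speed=40,guard=10);s=read_state();print(a,g,s['time'],np.round(s['ft_force'],1),np.round(s['eef_pos'],1),np.round(p,1))
    if g:break
q=np.array(s['eef_pos'])-[X,Y,0];print('jig',R2.T@q[:2])
snap('top','t3');snap('side','s3')
E
python3 -c "
import cv2;a=cv2.imread('pics/s3.png')[150:310,190:350];cv2.imwrite('pics/s3c.png',cv2.resize(a,(600,600)))"
```

```text
0.04 False 7.2167 [ 0.9 -0.5 -0.3] [521.8 -42.7 101. ] [522.1 -42.8 101. ]
-0.04 False 7.5917 [-8.9 -1.9  1.5] [529.2 -41.9 100.5] [530.9 -41.4 101. ]
-0.12 True 7.825 [-16.   -5.9   5.8] [531.6 -42.   99.3] [539.5 -39.4 101. ]
jig [-20.22013635 -39.6879287 ]
```

View pics/s3c.png

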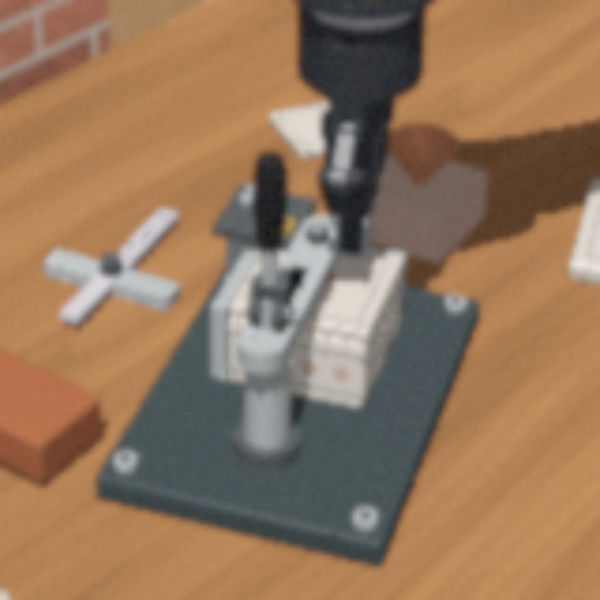

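```bash
python3 - <<'E'
from g import *
p,R=sp(0,50,z=101,s=-1);movel(p,R,max_speed=150)
p[2]=262;movel(p,R,max_speed=300)
p,R=lp(0.0,10,hw=8); back=J(0,-32,0)-J(0,0,0)
up=p+back;up[2]=262
movep(up,R);q=p+back;movel(q,R,max_speed=200)
s=read_state();print(s['time'],np.round(s['ft_force'],1),np.round(s['eef_pos'],1))
snap('side','s4');snap('wrist','w4');snap('top','t4')
E
python3 -c "
import cv2,numpy as np;a=cv2.imread('pics/s4.png')[150:310,190:350];b=cv2.imread('pics/t4.png')[175:280,200:325];cv2.imwrite('pics/s4c.png',np.hstack([cv2.resize(a,(400,400)),cv2.resize(b,(400,400))]))"
```

```text
10.7833 [ 0.6 -0.1  0.8] [528.1  21.1 209.3]
```

View pics/s4c.png

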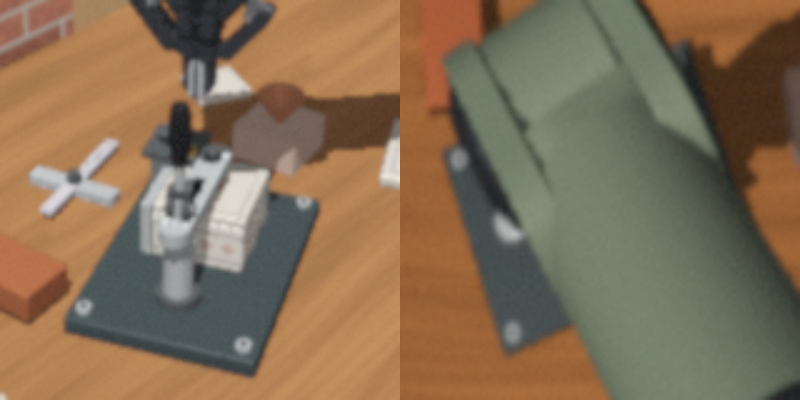

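View pics/w4.png

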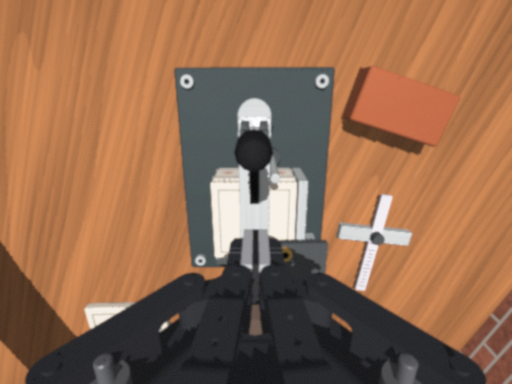

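In w4 the handle (253,150) is straight ahead of the fingers (255,235). The strap lies straight over the lid against the pin at (275,180). Next I push the lever over.

```bash
python3 - <<'E'
from g import *
for th in (0.0,.25,.5,.7,.9,1.1,1.25,1.35):
    p,R=lp(th,10,hw=8)
    g=movel(p,R,max_speed=80,guard=18);s=read_state();print(th,g,s['time'],np.round(s['ft_force'],1),np.round(s['eef_pos']-p,1))
    if g:break
snap('side','s5');snap('wrist','w5')
E
python3 -c "
import cv2,numpy as np;a=cv2.imread('pics/s5.png')[150:310,190:350];b=cv2.imread('pics/w5.png');cv2.imwrite('pics/s5c.png',np.hstack([cv2.resize(a,(400,400)),cv2.resize(b,(400,400))]))"
```

```text
0.0 False 11.4833 [ 0.1 -0.3 -0.3] [-0.   0.2  0.1]
0.25 False 11.9 [ 0.5 -0.1  1. ] [0.  0.1 0. ]
0.5 False 12.3167 [-0.8 -0.1 -0. ] [-0.1  0.2 -0.1]
0.7 False 12.6833 [ 0.3  0.2 -0.3] [-0.1  0.1 -0. ]
0.9 False 13.05 [ 0.1 -0.2  0.4] [-0.  0. -0.]
1.1 False 13.4167 [-0.6 -0.5  0.1] [-0. -0.  0.]
1.25 False 13.725 [-0.1 -1.1  0.9] [-0.  -0.   0.1]
1.35 False 13.9833 [-0.9  0.6  0.8] [ 0.  -0.   0.1]
```

View pics/s5c.png

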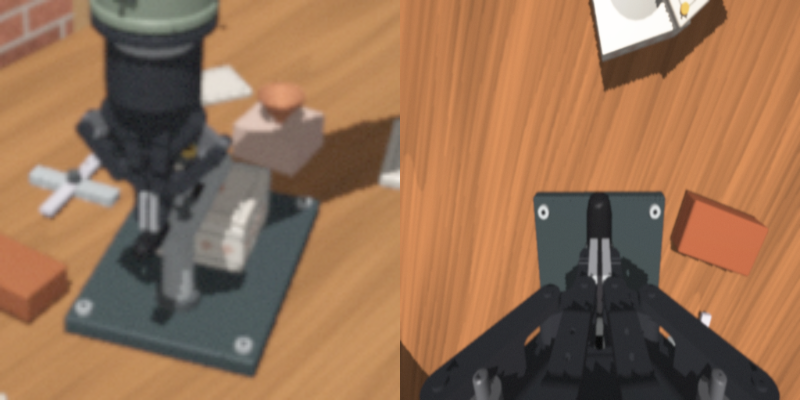

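```bash
python3 - <<'E'
from g import *
for th in (1.42,1.5,1.58,1.66,1.74):
    p,R=lp(th,10,hw=8)
    g=movel(p,R,max_speed=30,guard=15);s=read_state();print(th,g,s['time'],np.round(s['ft_force'],1),np.round(s['eef_pos'],1),np.round(s['eef_pos']-p,1))
    if g:break
snap('side','s6');snap('wrist','w6')
E
python3 -c "
import cv2,numpy as np;a=cv2.imread('pics/s6.png')[150:310,190:350];b=cv2.imread('pics/w6.png');cv2.imwrite('pics/s6c.png',np.hstack([cv2.resize(a,(400,400)),cv2.resize(b,(400,400))]))"
```

```text
1.42 False 14.4333 [ 0.3 -1.5  6. ] [482.  136.6 146.6] [ 0.1  0.  -0.1]
1.5 True 14.65 [-2.8 -3.9 21.7] [482.4 137.6 144.1] [ 1.1 -0.4  4.2]
```

View pics/s6c.png

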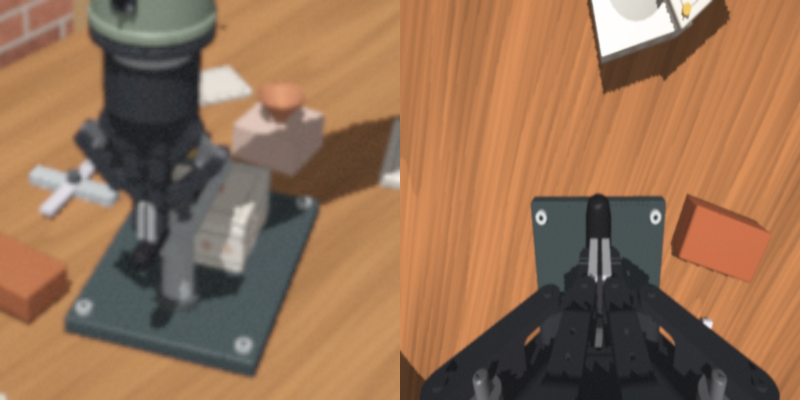

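```bash
python3 - <<'E'
from g import *
p=np.array(read_state()['eef_pos']);p[2]=270;movel(p,max_speed=150)
goto_joints([1.25,0.521,-0.036,1.599,0.021,1.021,-0.113])
s=read_state();print(s['time'],np.round(s['ft_force'],1),np.round(s['eef_pos'],1))
c=snap('side','s7');t=snap('top','t7')
from fit import proj,model
m=model([X,Y,T,0,1.5])
for k in('bolt','tip','ltip','pin','c1','c4'):
    u=proj(t,np.array([m[k]]))[0];v=proj(c,np.array([m[k]]))[0];print(k,((u-[200,175])*[3.2,400/105]+[400,0]).round(),((v-[190,150])*2.5).round())
P=cloud(t)[175:280,200:325].reshape(-1,3);q=np.c_[(P[:,:2]-[X,Y])@R2,P[:,2]]
g=q[(abs(q[:,0])<25)&(q[:,2]>88)&(q[:,1]>-120)&(q[:,1]<200)];g=g[g[:,1].argsort()];print(g.round(0).astype(int)[::4].tolist())
a=c['image'][150:310,190:350];b=t['image'][175:280,200:325];cv2.imwrite('pics/s7c.png',np.hstack([cv2.resize(a,(400,400)),cv2.resize(b,(400,400))]))
E
```

```text
18.6 [0.  0.2 0.1] [ 156.  -605.5  231.7]
bolt [628. 165.] [211. 145.]
tip [656. 155.] [219. 148.]
ltip [406. 264.] [136. 259.]
pin [558. 173.] [172. 184.]
c1 [439. 149.] [ 60. 315.]
c4 [504. 357.] [253. 362.]
[[24, -103, 97], [24, -88, 95], [24, -72, 94], [3, -56, 106], [-2, -54, 104], [10, -53, 109], [-1, -52, 105], [11, -50, 108], [0, -49, 105], [13, -48, 105], [10, -46, 107], [14, -45, 105], [-5, -44, 103], [9, -43, 103], [5, -42, 107], [-13, -41, 102], [-9, -39, 103], [-12, -38, 105], [-8, -36, 106], [-2, -35, 112], [-13, -35, 99], [0, -33, 122], [5, -32, 117], [2, -31, 118], [6, -29, 112], [-13, -29, 91], [-7, -27, 103], [-2, -26, 111], [-4, -25, 111], [2, -24, 115], [-3, -23, 104], [10, -22, 104], [7, -20, 108], [-13, -19, 96], [-7, -18, 107], [-10, -17, 105], [3, -16, 107], [-9, -14, 103], [-11, -13, 103], [1, -12, 108], [14, -10, 108], [-4, -9, 109], [9, -9, 105], [-3, -7, 107], [-6, -6, 105], [7, -5, 107], [5, -4, 104], [2, -3, 103], [15, -1, 106], [-4, 0, 108], [9, 1, 110], [-3, 2, 106], [-5, 3, 105], [7, 5, 110], [5, 6, 106], [2, 7, 108], [-10, 8, 108], [-13, 9, 108], [-9
[... 1022 characters left out ...]
, 88, 129], [10, 89, 131], [-2, 90, 132], [2, 92, 132], [11, 94, 105], [0, 96, 134], [1, 98, 134], [-1, 102, 136], [0, 105, 133], [-1, 108, 133], [6, 112, 131], [-2, 114, 139], [8, 117, 133], [0, 119, 138], [0, 122, 144], [4, 124, 139], [-1, 125, 142], [8, 128, 143], [-2, 129, 137], [-2, 131, 143], [1, 133, 144], [5, 135, 142], [9, 137, 141], [4, 138, 143], [-2, 140, 145], [-4, 141, 144], [-1, 143, 143], [-6, 145, 147], [-3, 146, 146], [1, 148, 150], [8, 149, 144], [-6, 151, 143], [6, 152, 144], [10, 154, 142], [4, 156, 145], [7, 157, 151], [-4, 158, 149], [0, 160, 146], [-5, 162, 147], [-2, 163, 150], [2, 165, 150], [-4, 167, 149], [7, 170, 146], [1, 171, 153], [5, 173, 145], [3, 176, 149]]
```

View pics/s7c.png

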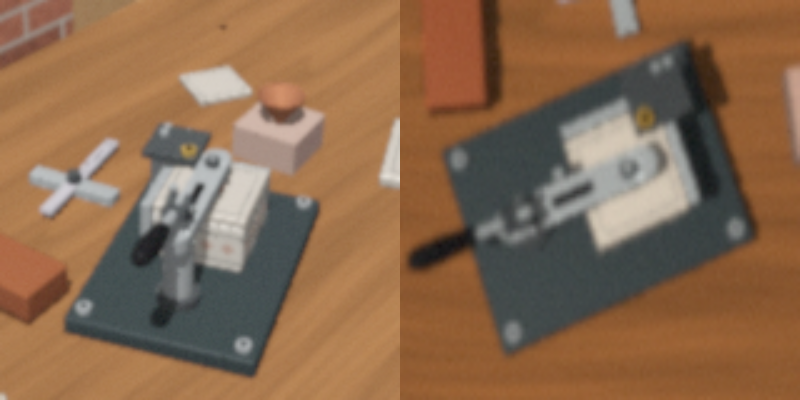

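View pics/t7.png

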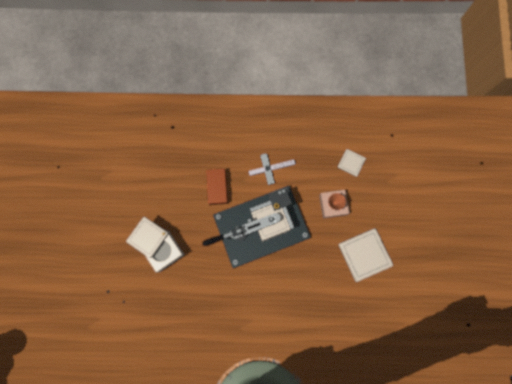

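The pictures agree that it is clamped. The strap is straight over the lid with its top at about 105 mm, 6 to 7 mm lower than before. The handle tip at (410,258) matches the fully-down prediction of (406,264), and the bystanders are unmoved.

```bash
python3 -c "
from workcell import *
finish_job()"
```

```text
the job is handed in; nothing more can be done
```

The cellar is clamped in its jig and the job is handed in, at about 19 s on the robot's clock. With the closed fingertips I pushed the strap round until it met the stop pin, then pushed the cam lever over and down to its hard stop. I then lifted off and drove the arm back to its start pose.

- **Strap:** it met the stop at about 16–17 N. In the last depth image it lies along the jig's -y (within ±14 mm of the line). Its top is at about 105 mm, which matches the 6.6 mm drop expected with the lever down.
- **Lever:** it met its hard stop at about 22 N. The handle lies at roughly 10° above level, and its tip is within about 2 picture pixels (roughly 5 mm) of the predicted fully-down position.
- **Everything else:** the cellar and lid look seated, the bystanders have not visibly moved, and the tool force reads about zero.

Two readings did not fit what I expected:
- The force guard tripped once while lowering beside the strap. I took it for a motion transient and carried on without checking it.
- The force sensor showed almost nothing at the stops between pushes on the lever until near its end. I relied on the pictures and the final hard contact instead.

I did not measure the foot's grip force directly.

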